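# Uncouple the actuator link from the valve lever and hold it clear

## Robot

A 6-joint arm with a two-finger parallel gripper is mounted at the origin on the work surface. World frame = base frame: x ahead of the robot, y to its left, z up, the work surface at z = 0. Lengths are in m, angles in degrees, forces in N, time in s.
With the tool pointing down it reaches from about 0.375 to 0.9 m from the base axis. Payload 3.1 kg.
Tool frame: the origin (TCP) lies at the very end of the fingers, on their centre line; the grasp point (between the pads) lies 19 mm behind it; z points along the fingers, y is the line along which they close (so a half turn about z gives the same grasp; the last joint's range is limited). The gripper opens to 87 mm and grips with 3 to 60 N. Pads are 19 mm wide; open, the fingers measure 117 mm over their backs; the gripper's body (75 mm by 190 mm) begins 51 mm behind the grasp point.
Start: joints at [61.622, 30.224, 82.088, -0, 67.689, -10.227], TCP at [0.195, 0.594, 0.223] pointing down, gripper open.
Joint ranges: [-176.69, 176.69], [-43.24, 126.21], [12.49, 139.97], [-82, 262], [0, 151.66], [-163.58, 163.58]. Speed limits (degrees/s): [159.86, 159.86, 180, 180, 180, 180].

## Interface

Orientations are given as a 3x3 rotation matrix whose columns are the frame's x, y, z axes.
In Python, from rig import bot gives the robot as it stands.
- The arm moves only by the tool move_arm, never from a script. Its argument "increments" is a list of rows, each an object with "xyz": the shift along the tool's x, y, z in mm, a list of three; "roll": the turn about the tool's z in rad; "grip": the opening in per cent of the stroke, from 0 (shut) to 100 (fully open). A call has 1 to 5 rows; each row shifts and turns the commanded pose from where the row before left it, along the tool's axes as they then stand; what a row does not reach is not made up. A row lasts 1/12 s, in which the tool goes at most 41.7 mm and 7.16 degrees, less where a joint would pass 70% of its speed; a pose out of reach is approached as far as the arm can. A call is refused whole if a number of a shift passes 41.7 or a number of a turn 0.125, either way. A call with a gripper value outside its range is refused whole. The fingers move at their own pace and stop on an object; the grip force is fixed at half the most. Time passes only in rows, so rows that do not move let the fingers close. It gives the time, the measured TCP pose, the force, the opening and the grip force at its end, in the units of the state.
- bot.read_state(): the state, without advancing time (a new reading comes with each control period).
- bot.capture(name): name is "scene" or "top" or "wrist"; returns (picture, depth): 384x512x3 uint8, red, green, blue; 384x512 float32, m along the optical axis (not along the pixel's ray), 0 where there is no reading.
- bot.camera_model(name): a dict with "intrinsics" (3x3 intrinsics, pixels), "D" ([k1, k2, p1, p2, k3] as OpenCV has them; the pictures are not rectified), "rvec" (rotation vector, rad) and "tvec" (3), from world to camera coordinates, as OpenCV has them; the wrist camera has in their place "tool_from_camera" (4x4, takes a point from camera to tool coordinates, whose origin is the TCP and whose axes are the flange's). Camera axes: x right, y down, z forward; pixel columns grow to the right and rows downward; lengths in m; the calibration is good to about 2 mm. A picture is of the moment at which its call begins: read the wrist's pose just before it. camera_model takes no time and is no camera call.
- bot.hand_in(): hands the job in; it is judged then, once.
Trained networks look in the newest picture that a camera, given by its name, has taken for a name from the list of things; names that differ only in an ending like _2 or _b are one class to them, and where a whole thing is asked for, a point or a joint stands for the part that bears it (a point fixed in the world has none). Each returns a list of dicts, best first, with "conf" (0 to 1); they miss things now and then, are a little off and sometimes report something else, mostly with a low value. They report only what shows in the picture. A call takes as long as a camera call. They do not tell look-alikes from the thing itself.
- bot.spot_in(label, camera): "at" ([x, y, z] in m, in the coordinates of the camera as it stood for that picture, good to about 4 mm: the middle of the surface that is visible of it).
- bot.trace(label, camera): "mask" (384x512 bool, what is visible of it).
The state is a dict: "time_s": time; "joint_positions": joint angles; "qvel": joint speeds; "tau": joint torques, N m; "position": TCP position; "tcp_rot": TCP orientation; "force": force on the tool from outside, world axes, zero at the start; "moment": the same for the moment, N m; "opening": opening from 0.0 (shut) to 1.0 (fully open); "grasp_force": force on a finger pad.
Only numpy, scipy, OpenCV 4.12 (cv2) and the standard library are available. Lean on these libraries where they do the work, as an engineer would, in place of code of your own. Each camera call takes 0.05 s, during which the arm holds its last target. There are 200 camera calls.

## Task

Uncouple the actuator's link from the valve lever: draw the red-headed safety pin up out of the link and stand it upright in the yellow pin cup, then pull the brass spring sleeve back along the link, away from the ball, and, keeping it back, lift the link's socket end off the ball. Finish still holding the link in the gripper, steady, with its socket at least 80 mm above the ball, and leave everything else on the bench where it lies.

Things in the scene. Friction and masses are not known exactly. Their poses are not given: they have to be found in the camera images.
- rig: The fixed valve rig: flanged steel pipe at the back (130 mm to rig +x, 118 mm high), ball valve with blue lever, actuator with blue crank; the link joins crank and lever on the robot's side. Origin on the bench under the link's middle; +y runs along the link from hinge to ball; z up. Nothing but the link, the pin and the hinge fork (145 mm) is higher than 120 mm.
- ball (a point): Centre of the 22 mm steel ball stud at the end of the valve lever, fixed, 130 mm above the bench, at rig (0, +140 mm). The link's socket covers it at the start.
- hinge (a point): Fixed point on the link's hinge axis, 130 mm above the bench, at rig (0, -140 mm). The axis is level, along rig x; the socket end swings up about it.
- link: The link: an aluminium bar 24 mm wide and high. Origin on its hinge axis; own +y runs along the bar to the socket, 280 mm away; level when coupled. It swings up only (0 to 0.8 rad), weighs 0.35 to 0.6 kg and falls back if let go. With the sleeve forward, a fork on the sleeve grips under the ball and the link cannot be lifted.
- socket (a point): Centre of the link's socket cup (36 mm across), on the link 280 mm from the hinge. It coincides with ball when coupled.
- sleeve (a joint): Slide of the brass release sleeve along the link, m: 0 = forward, locked on the ball, as at rest; grows as it is pulled towards the hinge; stop at 0.016. From 0.012 the ball is free. A spring pushes it back to the ball, 5 N at 0, 12 N at 0.016. With the pin in place it moves only 2 mm. Keep it back until the socket has risen 25 mm; then it no longer matters.
- sleeve_grip (a point): Where the brass sleeve is gripped: on its axis, mid-length of its plain part (32 mm diameter, 42 mm long, along the link), 237 mm from the hinge when forward; moves with it. At its hinge end a rim, 38 mm across and 8 mm long, keeps fingers from slipping. 60 mm free on both sides; below it only the base plate (10 mm above the bench). It can also lift the link.
- pin: The loose safety pin, 137 mm long, 0.1 kg; origin at its lower tip, z up along it. Shank 10 mm across, 75 mm long; then a 22 mm collar, a neck, and the red grip (22 mm across, 101 to 137 mm above the tip). It starts upright in a hole through the link 195 mm from the hinge, collar on the bar, tip 67 mm above the bench, just behind the sleeve; it must rise 75 mm to come free.
- pin_grip (a point): Middle of the pin's red grip, on its axis, 121 mm above the tip. The sleeve's rim beside it is 30 mm lower than this point.
- cup: The yellow pin cup, a tube fixed to the bench: 36 mm outside, 26 mm inside, 72 mm high, on a round foot 60 mm across; origin at the middle of its underside.
- cup_floor (a point): Middle of the cup's inner floor, 6 mm above the bench; the tip of the pin stands here. The inside is 66 mm deep, so the pin's collar stays 9 mm above the rim.
- cup_mouth (a point): Middle of the cup's mouth, 72 mm above the bench.
- bottle: Bystander, not to be moved: white plastic bottle, 68 mm across, 150 mm tall; origin at its underside.
- jar: Bystander, not to be moved: clear glass jar with steel lid, 72 mm across, 90 mm tall; origin at its underside.
- spanner: Bystander, not to be moved: steel spanner 200 mm long, lying flat; origin at its underside.
- flange: Bystander, not to be moved: spare steel flange ring, 92 mm across, 16 mm thick, lying flat; origin at its underside.
- gasket: Bystander, not to be moved: copper gasket ring, 66 mm across, 5 mm thick, lying flat; origin at its underside.
- bolt: Bystander, not to be moved: dark steel bolt with nut, about 65 mm long, lying down; origin at its underside.
- driver: Bystander, not to be moved: screwdriver 190 mm long, lying down; origin at its underside.
Not all that is in view belongs to the job. What is shaped like the cup but pink or turquoise is not meant. What is shaped like the pin but green is not meant.

How it is judged (in metres and radians):
On the way, in this order (a step that is already met when the one before it is completed fails the run):
1. the safety pin stands upright in the pin cup, let go, with the link still down on the ball (z of pin in the frame of cup_floor below 0.01 m and horizontal distance between pin and cup_floor below 0.014 m and angle between pin's own z axis and vertical below 0.3 rad and contact force between the fingers and pin below 0.1 N and linear speed of pin below 0.03 m/s and distance between socket and ball below 0.008 m), for 0.2 s.
2. the sleeve is pulled back by the gripper far enough to free the ball, with the link still down (value of joint sleeve above 0.0115 m and contact force between the fingers and link above 2 N and distance between socket and ball below 0.02 m), for 0.05 s.
3. the link is held in the gripper with its socket at least 80 mm above the ball (z of socket in the frame of ball above 0.08 m and contact force between the fingers and link above 2 N), for 0.2 s.
At the end, for the whole second after the job is handed in: The socket is at least 80 mm above the ball, the link held still (under 0.1 rad/s) by the fingers (over 2 N) and propped on nothing; the pin stands in the cup, let go: tip within 10 mm of the cup's floor and 14 mm of its axis, tilted less than 0.30 rad, at rest (all of step 3 and linear speed of each of link, pin below 0.03 m/s and angular speed of link below 0.1 rad/s and z of pin in the frame of cup_floor below 0.01 m and horizontal distance between pin and cup_floor below 0.014 m and angle between pin's own z axis and vertical below 0.3 rad and contact force between the fingers and pin below 0.1 N and contact force between link and pin below 0.2 N and contact force between link and bottle below 0.2 N and contact force between link and jar below 0.2 N and contact force between link and spanner below 0.2 N and contact force between link and flange below 0.2 N and contact force between link and gasket below 0.2 N and contact force between link and bolt below 0.2 N and contact force between link and driver below 0.2 N); the arm keeps its last pose, push and grip.
It fails at once if one of the other loose things on the bench is moved more than 30 mm (distance of any of bottle, jar, spanner, flange, gasket, bolt, driver from where it was at the start of the episode above 0.03 m).
It also fails if it takes over 53 s, if anything falls off the work surface, if the arm or the gripper's body presses on something with over 40 N, if the wrist force passes 120 N, or if a joint passes its speed limit or range.

## Working session

There is one attempt and no reset: what is moved stays moved. The work goes in short steps, Python scripts to look and compute and a tool call to move; the robot and the scene stay as the last step left them, time stands still between calls to the robot, and variables do not carry over. Pictures are saved under pics/ and viewed, at most 10 in all, crops included, and the job is handed in when it is done.

Besides the shell and the picture viewer there is one more tool, called as name(argument=value, ...), one argument or row to a line, values as JSON. move_arm: Moves the arm, as the interface text tells. Its arguments: {"type":"object","properties":{"increments":{"type":"array"}},"required":["increments"]}

```bash
mkdir -p pics; cat > h.py <<'E'
import numpy as np, cv2
from rig import bot
def w2c(cam):
    m=bot.camera_model(cam)
    if 'rvec' in m:
        R=cv2.Rodrigues(np.array(m['rvec'],float))[0]; t=np.array(m['tvec'],float).ravel(); return R,t
    s=bot.read_state(); T=np.eye(4); T[:3,:3]=s['tcp_rot']; T[:3,3]=s['position']
    T=np.linalg.inv(T@np.array(m['tool_from_camera'])); return T[:3,:3],T[:3,3]
def toworld(p,cam): R,t=w2c(cam); return (np.asarray(p)-t)@R
def topix(P,cam):
    R,t=w2c(cam); m=bot.camera_model(cam)
    return cv2.projectPoints(np.asarray(P,float).reshape(-1,1,3),cv2.Rodrigues(R)[0],t,np.array(m['intrinsics'],float),np.array(m['D'],float))[0][:,0]
def cloud(depth,cam,mask):
    m=bot.camera_model(cam); v,u=np.nonzero(mask&(depth>0))
    n=cv2.undistortPoints(np.c_[u,v].astype(float).reshape(-1,1,2),np.array(m['intrinsics'],float),np.array(m['D'],float))[:,0]
    z=depth[v,u]; return toworld(np.c_[n*z[:,None],z],cam)
def save(img,name): cv2.imwrite('pics/'+name,cv2.cvtColor(img,cv2.COLOR_RGB2BGR))
E
python3 - <<'E'
from h import *
np.set_printoptions(precision=3,suppress=True)
ims=[]
for c in ('scene','top'):
    im,d=bot.capture(c); np.save(f'{c}_d.npy',d); np.save(f'{c}.npy',im); ims.append(im)
    for l in ('pin','cup','sleeve_grip','link'):
        for r in bot.spot_in(l,c):
            P=toworld(r['at'],c); print(c,l,round(r['conf'],2),P,topix(P,c)[0].round())
save(ims[0],'s.png'); save(ims[1],'t.png')
print(bot.read_state())
E
```

```text
scene pin 0.51 [0.485 0.316 0.105] [315. 141.]
scene pin 0.25 [0.595 0.407 0.086] [353. 145.]
scene cup 0.89 [ 0.352 -0.301  0.034] [170. 238.]
scene cup 0.79 [ 0.316 -0.209  0.029] [182. 216.]
scene cup 0.63 [ 0.442 -0.231  0.032] [206. 239.]
scene cup 0.22 [0.596 0.405 0.087] [353. 145.]
scene sleeve_grip 0.57 [0.583 0.137 0.142] [311. 172.]
scene link 0.95 [0.594 0.033 0.147] [296. 190.]
top pin 0.67 [0.477 0.322 0.127] [145. 186.]
top pin 0.64 [0.578 0.095 0.2  ] [218. 149.]
top cup 0.79 [ 0.428 -0.219  0.009] [318. 208.]
top cup 0.69 [ 0.309 -0.198  0.006] [312. 244.]
top cup 0.63 [ 0.335 -0.285  0.009] [338. 237.]
top cup 0.27 [0.407 0.072 0.007] [229. 214.]
top sleeve_grip 0.67 [0.571 0.14  0.145] [204. 155.]
top sleeve_grip 0.18 [0.667 0.053 0.017] [236. 136.]
top link 0.62 [0.582 0.057 0.141] [232. 152.]
{'time_s': 0.5, 'joint_positions': array([ 61.622,  30.228,  82.09 ,  -0.   ,  67.69 , -10.227]), 'qvel': array([ 0.041,  0.015, -0.091,  0.071, -0.033,  0.03 ]), 'tau': array([ -0.001, -43.96 , -17.679,   0.063,   0.052,  -0.   ]), 'position': array([0.195, 0.594, 0.222]), 'tcp_rot': array([[-0.95 ,  0.312, -0.   ],
       [ 0.312,  0.95 , -0.   ],
       [ 0.   , -0.   , -1.   ]]), 'force': array([ 0.046, -0.165,  0.154]), 'moment': array([-0.02 ,  0.04 ,  0.005]), 'grasp_force': 0.0, 'opening': 0.9994898757576043}
```

View pics/s.png

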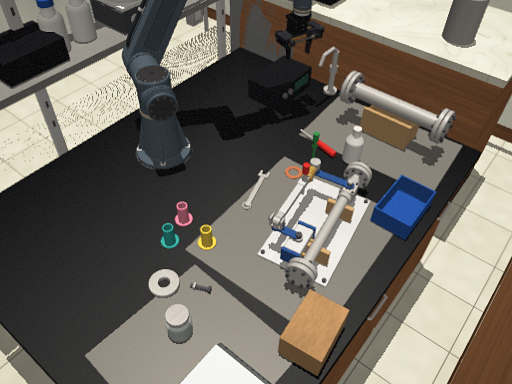

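View pics/t.png

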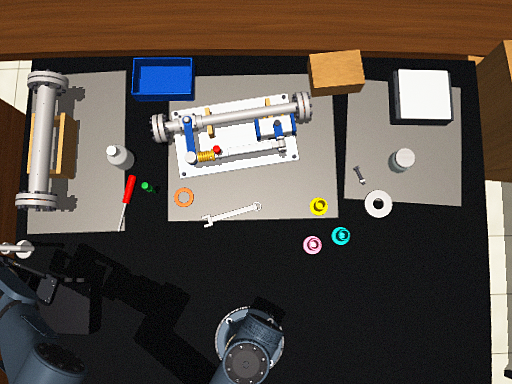

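Top view: red pin at (216,149), with a green look-alike at (147,187). Yellow cup at (319,206), with look-alikes in pink (312,244) and turquoise (341,236). In the scene view the yellow cup is at (206,239). I choose the red pin and the yellow cup.

```bash
python3 - <<'E'
from h import *
np.set_printoptions(precision=4,suppress=True)
for c in ('scene','top'):
    im=np.load(c+'.npy'); d=np.load(c+'_d.npy'); hsv=cv2.cvtColor(im,cv2.COLOR_RGB2HSV); H,S,V=[hsv[...,i].astype(int) for i in range(3)]
    P=cloud(d,c,np.ones(d.shape,bool)); v,u=np.nonzero(d>0); h,s,vv=H[v,u],S[v,u],V[v,u]
    red=((h<6)|(h>174))&(s>150)&(vv>70)&(np.hypot(P[:,0]-.58,P[:,1]-.1)<.05)&(P[:,2]>.14)
    print(c,'red',red.sum(),P[red].min(0),P[red].max(0),P[red].mean(0))
    y=(h>20)&(h<34)&(s>130)&(np.hypot(P[:,0]-.435,P[:,1]+.225)<.06)
    Q=P[y]; print('cup',y.sum(),Q.min(0),Q.max(0)); 
    for a,b in ((-.02,.02),(.062,.085)):
        q=Q[(Q[:,2]>a)&(Q[:,2]<b)]
        if len(q): print(a,len(q),(q.min(0)+q.max(0))/2,q.mean(0),np.ptp(q,axis=0))
    br=(h>15)&(h<28)&(s>100)&(np.hypot(P[:,0]-.578,P[:,1]-.137)<.05)&(P[:,2]>.11)
    q=P[br]; print('brass',len(q),q.min(0),q.max(0),q.mean(0))
    # link bar top
    l=(s<60)&(abs(P[:,0]-.59)<.03)&(P[:,1]>-.13)&(P[:,1]<.07)&(P[:,2]>.135)&(P[:,2]<.15)
    q=P[l]; w,V_=np.linalg.eigh(np.cov(q[:,:2].T)); print('link',len(q),q.mean(0),V_[:,1],np.degrees(np.arctan2(V_[1,1],V_[0,1])),q.min(0),q.max(0))
    if c=='top':
        a=cv2.resize(im[130:230,180:345],None,fx=4,fy=4,interpolation=cv2.INTER_CUBIC); save(a,'crop.png')
E
```

```text
scene red 69 [0.5723 0.0832 0.1639] [0.5937 0.1076 0.2086] [0.5834 0.0925 0.1939]
cup 332 [ 0.3841 -0.2532 -0.0017] [ 0.4681 -0.1949  0.0767]
-0.02 140 [ 0.4261 -0.224   0.0091] [ 0.4427 -0.2306  0.0072] [0.084  0.0583 0.0217]
0.062 76 [ 0.4353 -0.2232  0.0694] [ 0.437  -0.223   0.0698] [0.04   0.0375 0.0146]
brass 76 [0.5645 0.1082 0.1222] [0.5973 0.1606 0.1521] [0.5838 0.1351 0.1419]
link 344 [ 0.6011 -0.023   0.1414] [-0.1207  0.9927] 96.9332163206178 [ 0.5748 -0.112   0.1351] [0.6193 0.0695 0.1496]
top red 51 [0.5681 0.0899 0.1726] [0.5865 0.1086 0.2117] [0.5766 0.0988 0.1994]
cup 249 [ 0.4057 -0.2492 -0.0022] [ 0.4656 -0.1926  0.0805]
-0.02 157 [ 0.4356 -0.2209  0.0084] [ 0.4321 -0.2166  0.0064] [0.0599 0.0566 0.0212]
0.062 54 [ 0.4354 -0.2203  0.0717] [ 0.4346 -0.2207  0.0722] [0.0351 0.034  0.0175]
brass 156 [0.5551 0.1105 0.1258] [0.5909 0.1641 0.1529] [0.5705 0.1368 0.1429]
link 419 [ 0.5986 -0.0176  0.1413] [-0.1351  0.9908] 97.76570480233943 [ 0.5737 -0.1075  0.135 ] [0.6195 0.0695 0.1494]
```

View pics/crop.png

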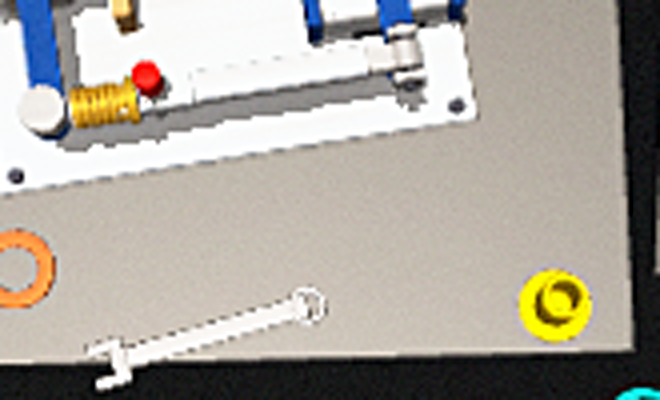

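The crop confirms the red pin on the bar beside the brass sleeve at crop (147,77), and the yellow cup at (555,303). The pin is at about (0.580, 0.097) and the cup at (0.4355, -0.2215). The link runs at about 97.4°. Approaching above the pin now.

move_arm(
  increments=[
    {"xyz":[-32,-22,0],"roll":0,"grip":100},
    {"xyz":[-32,-22,0],"roll":0,"grip":100},
    {"xyz":[-32,-22,0],"roll":0,"grip":100},
    {"xyz":[-32,-22,0],"roll":0,"grip":100},
    {"xyz":[-32,-22,0],"roll":0,"grip":100},
  ],
)

```text
time_s: 0.92
position: [0.3131, 0.4382, 0.2227]
tcp_rot: [[-0.95, 0.311, 0.0], [0.311, 0.95, 0.0], [-0.0, 0.0, -1.0]]
force: [0.2, 0.9, 0.6]
opening: 0.997
grasp_force: 0.0
```

move_arm(
  increments=[
    {"xyz":[-32,-22,0],"roll":0,"grip":100},
    {"xyz":[-32,-22,-4],"roll":0,"grip":100},
    {"xyz":[-32,-22,-4],"roll":0,"grip":100},
    {"xyz":[-32,-22,-4],"roll":0,"grip":100},
    {"xyz":[-32,-22,-4],"roll":0,"grip":100},
  ],
)

```text
time_s: 1.33
position: [0.4311, 0.2835, 0.239]
tcp_rot: [[-0.95, 0.312, 0.0], [0.312, 0.95, 0.0], [-0.0, 0.0, -1.0]]
force: [0.5, 0.7, 0.2]
opening: 0.999
grasp_force: 0.0
```

move_arm(
  increments=[
    {"xyz":[-32,-22,-4],"roll":0,"grip":100},
    {"xyz":[-32,-22,-10],"roll":0,"grip":100},
    {"xyz":[-32,-22,-10],"roll":0,"grip":100},
    {"xyz":[0,0,-10],"roll":0.125,"grip":100},
    {"xyz":[0,0,-10],"roll":0.125,"grip":100},
  ],
)

```text
time_s: 1.75
position: [0.5027, 0.1902, 0.2831]
tcp_rot: [[-0.838, 0.546, 0.001], [0.546, 0.838, -0.0], [-0.001, 0.0, -1.0]]
force: [-0.3, 1.1, -0.4]
opening: 0.998
grasp_force: 0.0
```

move_arm(
  increments=[
    {"xyz":[0,0,0],"roll":0.125,"grip":100},
    {"xyz":[0,0,0],"roll":0.125,"grip":100},
    {"xyz":[0,0,0],"roll":0.125,"grip":100},
    {"xyz":[0,0,0],"roll":0.125,"grip":100},
    {"xyz":[0,0,0],"roll":0.125,"grip":100},
  ],
)

```text
time_s: 2.17
position: [0.5009, 0.1925, 0.2827]
tcp_rot: [[-0.364, 0.931, 0.0], [0.931, 0.364, 0.0], [-0.0, 0.0, -1.0]]
force: [0.1, -0.2, -0.4]
opening: 1.002
grasp_force: 0.0
```

move_arm(
  increments=[
    {"xyz":[0,0,0],"roll":0.125,"grip":100},
    {"xyz":[0,0,0],"roll":0.125,"grip":100},
    {"xyz":[0,0,0],"roll":0,"grip":100},
    {"xyz":[0,0,0],"roll":0,"grip":100},
  ],
)

```text
time_s: 2.5
position: [0.5008, 0.1925, 0.2826]
tcp_rot: [[-0.132, 0.991, 0.0], [0.991, 0.132, -0.0], [-0.0, 0.0, -1.0]]
force: [0.4, -0.6, 0.7]
opening: 0.997
grasp_force: 0.0
```

move_arm(
  increments=[
    {"xyz":[-26,16,0],"roll":0,"grip":100},
    {"xyz":[-26,16,0],"roll":0,"grip":100},
    {"xyz":[-26,16,0],"roll":0,"grip":100},
    {"xyz":[-26,17,0],"roll":0,"grip":100},
    {"xyz":[0,0,0],"roll":0,"grip":100},
  ],
)

```text
time_s: 2.92
position: [0.583, 0.0933, 0.2826]
tcp_rot: [[-0.127, 0.992, 0.004], [0.992, 0.127, -0.003], [-0.003, 0.004, -1.0]]
force: [1.0, 0.6, 0.7]
opening: 1.001
grasp_force: 0.0
```

```bash
cat > wr.py <<'E'
from h import *
np.set_printoptions(precision=4,suppress=True)
s=bot.read_state(); c='wrist'
im,d=bot.capture(c); save(im,'w%.0f.png'%(s['time_s']*100)); print('w%.0f.png'%(s['time_s']*100))
P=cloud(d,c,np.ones(d.shape,bool)); v,u=np.nonzero(d>0)
hsv=cv2.cvtColor(im,cv2.COLOR_RGB2HSV); h,sa,vv=[hsv[...,i][v,u].astype(int) for i in range(3)]
T=np.array(s['tcp_rot']); L=(P-s['position'])@T*1000  # tool coords mm
def rep(n,m):
    if m.sum()>5:
        q=L[m]; lo,hi=np.percentile(q,[2,98],axis=0); print(n,m.sum(),'tool mid',(lo+hi)/2,'ptp',hi-lo,'mean',q.mean(0),'pix',u[m].mean().round(),v[m].mean().round(),'zmax world',P[m][:,2].max())
rep('red',((h<6)|(h>174))&(sa>150)&(vv>60)&(P[:,2]>.1))
rep('redtop',((h<6)|(h>174))&(sa>150)&(vv>60)&(P[:,2]>.198))
br=(h>14)&(h<35)&(sa>100)
rep('yellow',br); rep('cuprim',br&(P[:,2]>.06)&(P[:,2]<.085)); rep('brass',br&(P[:,2]>.1))
bar=(sa<70)&(P[:,2]>.138)&(P[:,2]<.147); rep('bar',bar)
if bar.sum()>20:
    q=L[bar]; q=q[abs(q[:,1]-np.median(q[:,1]))<20]; print('bar slope dy/dx',np.polyfit(q[:,0],q[:,1],1))
E
python3 wr.py
```

```text
w292.png
red 464 tool mid [ 8.7351 -7.3077 89.2466] ptp [18.288  17.0426 24.9398] mean [ 9.9607 -7.4489 80.643 ] pix 250.0 190.0 zmax world 0.20645283973611564
redtop 393 tool mid [ 8.1892 -7.3061 79.3276] ptp [18.3332 17.0499  5.1528] mean [ 8.7293 -7.3879 78.2576] pix 250.0 191.0 zmax world 0.20645283973611564
yellow 7637 tool mid [-128.3331   67.82     59.67  ] ptp [388.4251 239.7278 348.0727] mean [ 13.3357  25.2418 -18.6864] pix 323.0 255.0 zmax world 0.4051062855693211
cuprim 634 tool mid [-155.399   137.6751  211.7192] ptp [391.3731 122.2819  21.5532] mean [-94.4225 136.8386 212.8948] pix 351.0 229.0 zmax world 0.08495153617665971
brass 6709 tool mid [32.3195  5.0728 13.0775] ptp [ 65.0383 113.6905 257.8667] mean [ 29.5201  14.0021 -52.4262] pix 322.0 258.0 zmax world 0.4051062855693211
bar 1244 tool mid [-27.331   -5.0135 140.046 ] ptp [198.7049  25.1768   6.9083] mean [-54.1132  -4.3796 141.1435] pix 254.0 229.0 zmax world 0.14690446454476375
bar slope dy/dx [-0.0295 -5.9777]
```

move_arm(
  increments=[
    {"xyz":[7,-7,22],"roll":-0.02,"grip":100},
    {"xyz":[0,0,25],"roll":0,"grip":100},
    {"xyz":[0,0,25],"roll":0,"grip":100},
    {"xyz":[0,0,22],"roll":0,"grip":100},
    {"xyz":[0,0,0],"roll":0,"grip":100},
  ],
)

```text
time_s: 3.38
position: [0.5664, 0.1047, 0.1843]
tcp_rot: [[-0.151, 0.988, -0.011], [0.989, 0.151, 0.0], [0.002, -0.01, -1.0]]
force: [-1.2, 0.3, -0.9]
opening: 1.001
grasp_force: 0.0
```

```bash
python3 wr.py
```

```text
w338.png
red 645 tool mid [  6.6597  10.9917 -41.3952] ptp [50.607  16.8473 96.99  ] mean [ -4.6289  10.7797 -20.1292] pix 273.0 251.0 zmax world 0.2753212411404813
redtop 375 tool mid [  6.5315  10.7465 -56.035 ] ptp [50.98   17.4336 68.1015] mean [ -7.8265  10.4416 -33.5908] pix 274.0 266.0 zmax world 0.2753212411404813
yellow 8793 tool mid [27.1729 64.163  -3.2533] ptp [ 48.2015 226.3776 228.1801] mean [ 24.5068  23.7048 -39.4476] pix 317.0 241.0 zmax world 0.30957760499909986
cuprim 568 tool mid [-102.8788  150.7299  110.0472] ptp [244.756   73.285    5.5452] mean [  4.856  156.1558 109.3675] pix 409.0 182.0 zmax world 0.07687628562314873
brass 8084 tool mid [ 26.961    7.8247 -37.5244] ptp [ 45.8301 112.8345 161.1492] mean [ 25.2331  17.9901 -53.7745] pix 314.0 247.0 zmax world 0.30957760499909986
bar 692 tool mid [-5.2772 13.9246 41.8477] ptp [123.7381  26.3551   7.6231] mean [-16.7617  12.1498  40.4439] pix 269.0 227.0 zmax world 0.14695336057519198
bar slope dy/dx [ 0.001  12.1662]
```

move_arm(
  increments=[
    {"xyz":[0,0,0],"roll":0,"grip":100},
    {"xyz":[0,0,0],"roll":0,"grip":100},
    {"xyz":[0,0,0],"roll":0,"grip":100},
  ],
)

```text
time_s: 3.68
position: [0.572, 0.1041, 0.1904]
tcp_rot: [[-0.149, 0.989, 0.004], [0.989, 0.149, 0.0], [-0.0, 0.004, -1.0]]
force: [-0.0, 0.5, 0.8]
opening: 0.997
grasp_force: 0.0
```

```bash
python3 wr.py; ls pics; cp pics/w3[67]*.png pics/a.png
```

```text
w368.png
red 545 tool mid [  7.5942   4.1508 -35.7091] ptp [ 48.9917  16.1695 103.4664] mean [ 1.5975  3.8741 -8.3442] pix 264.0 235.0 zmax world 0.27851879442062155
redtop 188 tool mid [  7.5866   4.071  -48.0278] ptp [49.7068 11.9817 79.8032] mean [  2.0785   3.8167 -31.7272] pix 265.0 250.0 zmax world 0.27851879442062155
yellow 8429 tool mid [29.7157 58.4799  8.3169] ptp [ 46.0963 217.5677 225.6408] mean [ 26.3011  19.2073 -38.9772] pix 315.0 241.0 zmax world 0.3129227593887972
cuprim 437 tool mid [ 14.791  143.1672 122.6738] ptp [14.4747 69.4244  7.6693] mean [ 14.9806 154.4068 120.485 ] pix 406.0 173.0 zmax world 0.07250875956056803
brass 7880 tool mid [ 29.1779   6.5061 -26.7396] ptp [ 44.8811 113.0448 156.4785] mean [ 26.2251  14.8262 -50.9999] pix 313.0 247.0 zmax world 0.3129227593887972
bar 859 tool mid [-6.4476  4.7395 47.8463] ptp [129.0693  23.2178   8.3121] mean [-29.3139   4.9087  48.3516] pix 263.0 240.0 zmax world 0.14699584196172452
bar slope dy/dx [-0.0023  4.8426]
crop.png
s.png
t.png
w292.png
w338.png
w368.png
```

View pics/a.png

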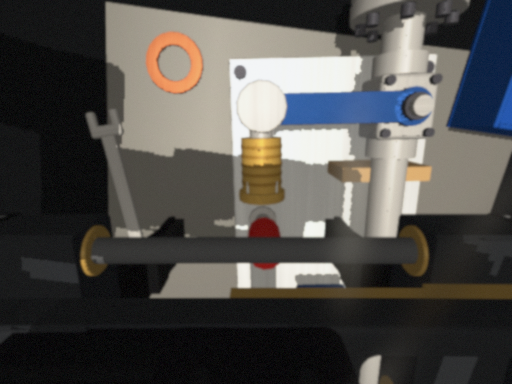

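The wrist picture shows the pin's red grip under the tool at (264,240), with the brass sleeve ahead at (262,170). The pin is about 6 mm behind and 4 mm to the side of the tool axis, so I correct, descend and grip.

move_arm(
  increments=[
    {"xyz":[-3,3,10],"roll":0,"grip":100},
    {"xyz":[-3,2,9],"roll":0,"grip":100},
    {"xyz":[0,0,0],"roll":0,"grip":100},
    {"xyz":[0,0,0],"roll":0,"grip":0},
    {"xyz":[0,0,0],"roll":0,"grip":0},
  ],
)

```text
time_s: 4.15
position: [0.5766, 0.0984, 0.1691]
tcp_rot: [[-0.148, 0.989, -0.001], [0.989, 0.148, 0.0], [0.0, -0.001, -1.0]]
force: [-0.2, 0.0, 0.7]
opening: 0.919
grasp_force: 0.0
```

move_arm(
  increments=[
    {"xyz":[0,0,0],"roll":0,"grip":0},
    {"xyz":[0,0,0],"roll":0,"grip":0},
    {"xyz":[0,0,0],"roll":0,"grip":0},
    {"xyz":[0,0,0],"roll":0,"grip":0},
    {"xyz":[0,0,0],"roll":0,"grip":0},
  ],
)

```text
time_s: 4.57
position: [0.5767, 0.0986, 0.1697]
tcp_rot: [[-0.149, 0.989, 0.0], [0.989, 0.149, -0.0], [-0.0, 0.0, -1.0]]
force: [0.2, 0.4, -0.6]
opening: 0.557
grasp_force: 0.0
```

move_arm(
  increments=[
    {"xyz":[0,0,0],"roll":0,"grip":0},
    {"xyz":[0,0,0],"roll":0,"grip":0},
    {"xyz":[0,0,0],"roll":0,"grip":0},
    {"xyz":[0,0,0],"roll":0,"grip":0},
    {"xyz":[0,0,0],"roll":0,"grip":0},
  ],
)

```text
time_s: 4.98
position: [0.5774, 0.0986, 0.1697]
tcp_rot: [[-0.148, 0.989, 0.002], [0.989, 0.148, 0.0], [-0.0, 0.002, -1.0]]
force: [1.2, 0.6, -0.6]
opening: 0.24
grasp_force: 29.7
```

move_arm(
  increments=[
    {"xyz":[0,0,0],"roll":0,"grip":0},
    {"xyz":[0,0,0],"roll":0,"grip":0},
  ],
)

```text
time_s: 5.15
position: [0.5773, 0.0987, 0.1697]
tcp_rot: [[-0.148, 0.989, 0.001], [0.989, 0.148, 0.0], [-0.0, 0.001, -1.0]]
force: [1.6, 0.0, -0.1]
opening: 0.248
grasp_force: 29.7
```

move_arm(
  increments=[
    {"xyz":[0,0,-8],"roll":0,"grip":0},
    {"xyz":[0,0,-16],"roll":0,"grip":0},
    {"xyz":[0,0,-22],"roll":0,"grip":0},
    {"xyz":[0,0,-25],"roll":0,"grip":0},
    {"xyz":[0,0,-24],"roll":0,"grip":0},
  ],
)

```text
time_s: 5.57
position: [0.5756, 0.0985, 0.2656]
tcp_rot: [[-0.148, 0.989, -0.003], [0.989, 0.148, -0.0], [0.0, -0.003, -1.0]]
force: [0.4, -0.3, -0.4]
opening: 0.243
grasp_force: 29.7
```

move_arm(
  increments=[
    {"xyz":[0,0,-5],"roll":0,"grip":0},
    {"xyz":[0,0,0],"roll":0,"grip":0},
  ],
)

```text
time_s: 5.73
position: [0.5773, 0.0986, 0.2716]
tcp_rot: [[-0.149, 0.989, 0.003], [0.989, 0.149, -0.0], [-0.001, 0.003, -1.0]]
force: [0.3, 0.2, -0.5]
opening: 0.249
grasp_force: 29.6
```

move_arm(
  increments=[
    {"xyz":[-16,-10,0],"roll":0,"grip":0},
    {"xyz":[-28,-18,0],"roll":0,"grip":0},
    {"xyz":[-32,-20,0],"roll":0,"grip":0},
    {"xyz":[-32,-20,0],"roll":0,"grip":0},
    {"xyz":[-32,-20,0],"roll":0,"grip":0},
  ],
)

```text
time_s: 6.15
position: [0.5079, -0.0534, 0.2675]
tcp_rot: [[-0.15, 0.989, -0.005], [0.989, 0.15, 0.001], [0.002, -0.005, -1.0]]
force: [0.4, -1.3, -1.6]
opening: 0.245
grasp_force: 29.7
```

move_arm(
  increments=[
    {"xyz":[-32,-20,0],"roll":0,"grip":0},
    {"xyz":[-32,-20,0],"roll":0,"grip":0},
    {"xyz":[-32,-20,0],"roll":0,"grip":0},
    {"xyz":[-28,-18,0],"roll":0,"grip":0},
    {"xyz":[-20,-14,0],"roll":0,"grip":0},
  ],
)

```text
time_s: 6.57
position: [0.4383, -0.2105, 0.2677]
tcp_rot: [[-0.147, 0.989, -0.004], [0.989, 0.147, 0.002], [0.002, -0.004, -1.0]]
force: [0.1, -0.4, -1.3]
opening: 0.244
grasp_force: 29.7
```

move_arm(
  increments=[
    {"xyz":[-11,-8,0],"roll":0,"grip":0},
    {"xyz":[0,0,0],"roll":0,"grip":0},
    {"xyz":[0,0,0],"roll":0,"grip":0},
    {"xyz":[0,0,0],"roll":0,"grip":0},
    {"xyz":[0,0,0],"roll":0,"grip":0},
  ],
)

```text
time_s: 6.98
position: [0.4344, -0.2197, 0.2689]
tcp_rot: [[-0.15, 0.989, -0.001], [0.989, 0.15, 0.002], [0.002, -0.001, -1.0]]
force: [-0.2, 0.4, -0.9]
opening: 0.244
grasp_force: 29.6
```

```bash
python3 - <<'E'
from h import *
np.set_printoptions(precision=4,suppress=True)
s=bot.read_state(); print(s['position'],s['qvel'],s['force'])
for c in ('wrist','scene','top'):
    im,d=bot.capture(c); 
    P=cloud(d,c,np.ones(d.shape,bool)); v,u=np.nonzero(d>0)
    hsv=cv2.cvtColor(im,cv2.COLOR_RGB2HSV); h,sa,vv=[hsv[...,i][v,u].astype(int) for i in range(3)]
    m=(h>20)&(h<35)&(sa>130)&(np.hypot(P[:,0]-.435,P[:,1]+.222)<.04)
    for a,b in ((-.01,.02),(.062,.085)):
        q=P[m&(P[:,2]>a)&(P[:,2]<b)]
        if len(q)>5:
            lo,hi=np.percentile(q,[1,99],axis=0); print(c,'cup',a,len(q),(lo+hi)/2,hi-lo)
    t=(np.hypot(P[:,0]-.4355,P[:,1]+.2215)<.03)&(P[:,2]>.15)&(P[:,2]<.25)
    for a in (.165,.2,.22):
        q=P[t&(P[:,2]>a)&(P[:,2]<a+.02)]
        if len(q)>3: print(c,'pin',a,len(q),q.mean(0),np.ptp(q,axis=0))
    if c!='top': save(im,f'b_{c}.png')
    if c=='scene': save(cv2.resize(im[150:270,130:290],None,fx=4,fy=4,interpolation=cv2.INTER_CUBIC),'b_crop.png')
E
```

```text
[ 0.4344 -0.2197  0.2689] [ 0.3352 -0.2346 -0.3416 -0.1011 -0.015  -0.0792] [-0.2469  0.3594 -0.8942]
wrist cup -0.01 657 [ 0.4334 -0.2263  0.0096] [0.0567 0.0593 0.0169]
wrist cup 0.062 319 [ 0.4334 -0.223   0.0686] [0.0336 0.0337 0.0115]
wrist pin 0.165 36 [ 0.4359 -0.2174  0.1776] [0.0086 0.004  0.0148]
wrist pin 0.2 76 [ 0.4351 -0.2175  0.2107] [0.0091 0.0051 0.0195]
wrist pin 0.22 8 [ 0.4344 -0.2171  0.2224] [0.0071 0.0024 0.0043]
scene cup -0.01 137 [ 0.4378 -0.2235  0.0091] [0.0568 0.0549 0.018 ]
scene cup 0.062 76 [ 0.4367 -0.2234  0.0701] [0.034  0.0346 0.0156]
scene pin 0.165 12 [ 0.4418 -0.2221  0.1798] [0.0085 0.0072 0.0153]
scene pin 0.2 16 [ 0.4411 -0.2229  0.2107] [0.0065 0.0095 0.0176]
scene pin 0.22 13 [ 0.4399 -0.2224  0.228 ] [0.0087 0.0104 0.0141]
```

View pics/b_crop.png

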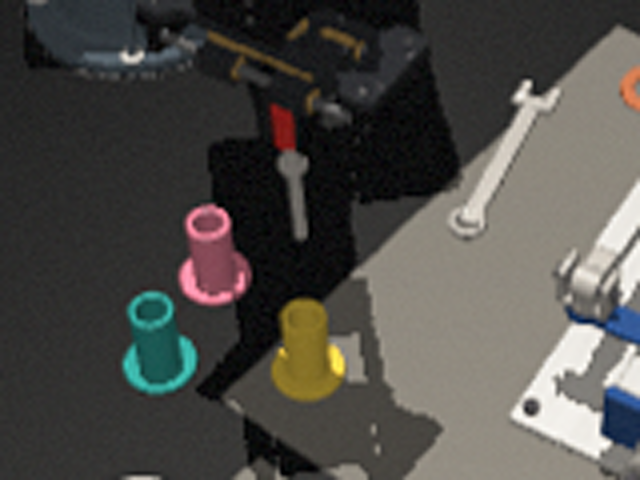

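The scene crop shows the pin held upright above the yellow cup's mouth at crop (302,310), with the pink and turquoise cups to the side. I shift about 3 mm and lower.

move_arm(
  increments=[
    {"xyz":[-3,-2,15],"roll":0,"grip":0},
    {"xyz":[0,0,25],"roll":0,"grip":0},
    {"xyz":[0,0,25],"roll":0,"grip":0},
    {"xyz":[0,0,15],"roll":0,"grip":0},
    {"xyz":[0,0,0],"roll":0,"grip":0},
  ],
)

```text
time_s: 7.55
position: [0.4314, -0.2222, 0.1868]
tcp_rot: [[-0.149, 0.989, -0.005], [0.989, 0.149, 0.005], [0.005, -0.005, -1.0]]
force: [-0.0, 1.1, -0.4]
opening: 0.246
grasp_force: 29.6
```

move_arm(
  increments=[
    {"xyz":[0,0,16],"roll":0,"grip":0},
    {"xyz":[0,0,16],"roll":0,"grip":0},
    {"xyz":[0,0,16],"roll":0,"grip":0},
    {"xyz":[0,0,16],"roll":0,"grip":0},
    {"xyz":[0,0,0],"roll":0,"grip":0},
  ],
)

```text
time_s: 7.97
position: [0.4324, -0.2233, 0.1243]
tcp_rot: [[-0.149, 0.989, -0.003], [0.989, 0.149, 0.002], [0.003, -0.002, -1.0]]
force: [-0.3, -0.5, -0.3]
opening: 0.245
grasp_force: 29.6
```

move_arm(
  increments=[
    {"xyz":[0,0,8],"roll":0,"grip":0},
    {"xyz":[0,0,4],"roll":0,"grip":0},
    {"xyz":[0,0,0],"roll":0,"grip":0},
  ],
)

```text
time_s: 8.22
position: [0.4333, -0.2244, 0.1137]
tcp_rot: [[-0.149, 0.989, 0.0], [0.989, 0.149, -0.0], [-0.0, 0.0, -1.0]]
force: [0.2, 0.7, -0.7]
opening: 0.247
grasp_force: 29.6
```

move_arm(
  increments=[
    {"xyz":[0,0,4],"roll":0,"grip":0},
    {"xyz":[0,0,0],"roll":0,"grip":0},
    {"xyz":[0,0,0],"roll":0,"grip":100},
    {"xyz":[0,0,0],"roll":0,"grip":100},
    {"xyz":[0,0,0],"roll":0,"grip":100},
  ],
)

```text
time_s: 8.63
position: [0.4333, -0.2245, 0.1099]
tcp_rot: [[-0.148, 0.989, 0.001], [0.989, 0.148, -0.001], [-0.001, 0.001, -1.0]]
force: [0.1, 0.1, -0.2]
opening: 0.391
grasp_force: 0.0
```

move_arm(
  increments=[
    {"xyz":[0,0,0],"roll":0,"grip":100},
    {"xyz":[0,0,0],"roll":0,"grip":100},
    {"xyz":[0,0,0],"roll":0,"grip":100},
    {"xyz":[0,0,0],"roll":0,"grip":100},
    {"xyz":[0,0,0],"roll":0,"grip":100},
  ],
)

```text
time_s: 9.05
position: [0.4331, -0.2243, 0.1096]
tcp_rot: [[-0.148, 0.989, 0.0], [0.989, 0.148, -0.0], [-0.0, 0.0, -1.0]]
force: [0.4, -0.1, 0.1]
opening: 0.764
grasp_force: 0.0
```

move_arm(
  increments=[
    {"xyz":[0,0,-15],"roll":0,"grip":100},
    {"xyz":[0,0,-25],"roll":0,"grip":100},
    {"xyz":[0,0,-35],"roll":0,"grip":100},
    {"xyz":[0,0,-35],"roll":0,"grip":100},
    {"xyz":[0,0,-25],"roll":0,"grip":100},
  ],
)

```text
time_s: 9.47
position: [0.4336, -0.2247, 0.2472]
tcp_rot: [[-0.149, 0.989, 0.002], [0.989, 0.149, -0.002], [-0.002, 0.002, -1.0]]
force: [-0.1, -0.3, 0.6]
opening: 0.99
grasp_force: 0.0
```

```bash
python3 - <<'E'
from h import *
np.set_printoptions(precision=4,suppress=True)
print(bot.read_state()['position'])
c='scene'; im,d=bot.capture(c)
P=cloud(d,c,np.ones(d.shape,bool)); v,u=np.nonzero(d>0)
hsv=cv2.cvtColor(im,cv2.COLOR_RGB2HSV); h,sa,vv=[hsv[...,i][v,u].astype(int) for i in range(3)]
m=((h<6)|(h>174))&(sa>150)&(np.hypot(P[:,0]-.435,P[:,1]+.222)<.05)&(P[:,2]>.09)
print(m.sum(),P[m].min(0),P[m].max(0))
save(cv2.resize(im[150:270,130:290],None,fx=4,fy=4,interpolation=cv2.INTER_CUBIC),'c_crop.png')
E
```

```text
[ 0.4336 -0.2247  0.2472]
87 [ 0.4077 -0.2538  0.0984] [ 0.4525 -0.2143  0.423 ]
```

View pics/c_crop.png

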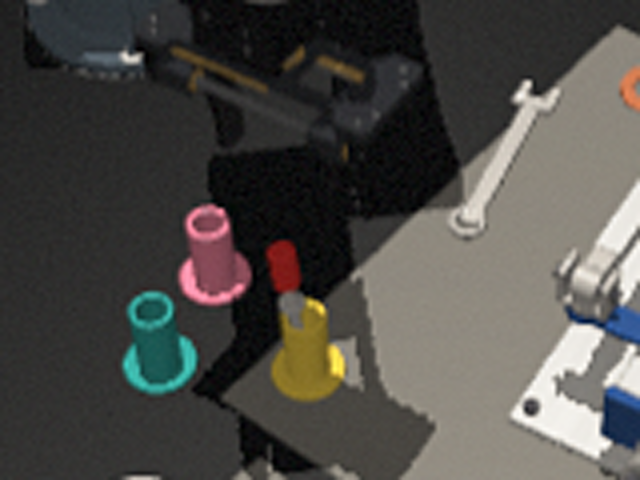

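The crop shows the pin standing in the yellow cup at (288,275), leaning slightly and released. Next, to the sleeve.

move_arm(
  increments=[
    {"xyz":[20,11,-6],"roll":0,"grip":100},
    {"xyz":[34,19,0],"roll":0,"grip":100},
    {"xyz":[36,20,0],"roll":0,"grip":100},
    {"xyz":[36,20,0],"roll":0,"grip":100},
    {"xyz":[36,20,0],"roll":0,"grip":100},
  ],
)

```text
time_s: 9.93
position: [0.4981, -0.0491, 0.2504]
tcp_rot: [[-0.147, 0.989, 0.0], [0.989, 0.147, 0.0], [0.0, 0.0, -1.0]]
force: [0.5, -1.0, -0.5]
opening: 1.004
grasp_force: 0.0
```

move_arm(
  increments=[
    {"xyz":[36,20,0],"roll":0,"grip":100},
    {"xyz":[36,20,0],"roll":0,"grip":100},
    {"xyz":[36,20,0],"roll":0,"grip":100},
    {"xyz":[30,18,0],"roll":0,"grip":100},
    {"xyz":[20,12,0],"roll":0,"grip":100},
  ],
)

```text
time_s: 10.35
position: [0.5641, 0.1224, 0.2502]
tcp_rot: [[-0.151, 0.989, 0.0], [0.989, 0.151, 0.001], [0.001, 0.0, -1.0]]
force: [0.6, 0.6, 0.0]
opening: 1.002
grasp_force: 0.0
```

move_arm(
  increments=[
    {"xyz":[18,9,0],"roll":0,"grip":100},
    {"xyz":[0,0,0],"roll":0,"grip":100},
    {"xyz":[0,0,0],"roll":0,"grip":100},
    {"xyz":[0,0,0],"roll":0,"grip":100},
    {"xyz":[0,0,0],"roll":0,"grip":100},
  ],
)

```text
time_s: 10.77
position: [0.5693, 0.1369, 0.2503]
tcp_rot: [[-0.147, 0.989, -0.001], [0.989, 0.147, -0.0], [-0.0, -0.001, -1.0]]
force: [0.3, -0.6, -0.4]
opening: 1.002
grasp_force: 0.0
```

```bash
python3 - <<'E'
from h import *
np.set_printoptions(precision=4,suppress=True)
s=bot.read_state(); print(s['position'],s['qvel'])
c='wrist'; im,d=bot.capture(c); save(im,'d.png')
P=cloud(d,c,np.ones(d.shape,bool)); v,u=np.nonzero(d>0)
L=(P-s['position'])@np.array(s['tcp_rot'])*1000
hsv=cv2.cvtColor(im,cv2.COLOR_RGB2HSV); h,sa,vv=[hsv[...,i][v,u].astype(int) for i in range(3)]
m=(h>14)&(h<35)&(sa>100)&(np.hypot(P[:,0]-.571,P[:,1]-.14)<.06)&(P[:,2]>.12)&(P[:,2]<.16)
q=L[m]; print(m.sum(),np.percentile(q,[2,50,98],axis=0),u[m].mean(),v[m].mean())
for x in range(-40,41,5):
    k=q[(q[:,0]>=x)&(q[:,0]<x+5)]
    if len(k)>3: print(x,len(k),k[:,1].min(),k[:,1].max(),k[:,2].min())
for r in bot.spot_in('sleeve_grip',c): print(r['conf'],toworld(r['at'],c))
E
```

```text
[0.5693 0.1369 0.2503] [-0.3897 -0.0674 -0.1868  0.1061  0.0428  0.0718]
1429 [[-25.9662 -12.0482 100.7219]
 [ -1.8778   2.2142 104.7521]
 [ 21.8353  16.6818 113.3723]] 258.0566829951015 192.3009097270819
-30 61 -13.16201476939581 17.67726879809309 99.54383508010791
-25 172 -14.22833997174014 18.855854719412758 99.07221726252918
-20 125 -12.221977873140416 19.304565151943557 100.18118208732841
-15 126 -12.109906150974616 16.82144048626876 101.18424610628541
-10 136 -12.060119272341675 16.788237323793904 101.6815212430127
-5 142 -12.006553111526697 16.641991683060503 101.85609801530516
0 144 -11.950091344686868 16.572755570589408 101.4374085664287
5 147 -12.938169976462595 16.542245494011834 100.95847432515276
10 138 -12.821826288209223 16.47641909127609 101.56922624721841
15 154 -12.83255805741352 16.350163170561963 101.52995493079955
20 84 -12.784700172686053 16.2623590263058 102.64125244307169
0.9 [0.5707 0.1393 0.1444]
```

View pics/d.png

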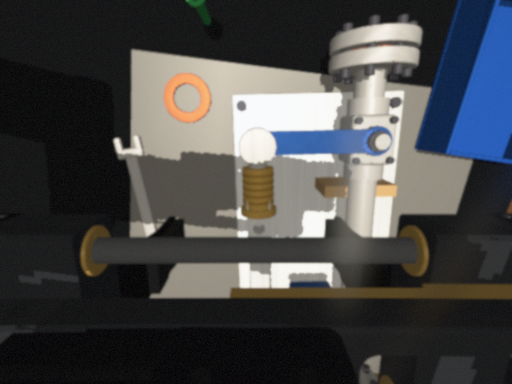

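The wrist view shows the sleeve at (258,192), the rim on the near side and the pin hole empty. It is centred within 2 mm, so I descend with the fingers part closed.

move_arm(
  increments=[
    {"xyz":[-2,2,25],"roll":0,"grip":65},
    {"xyz":[0,0,30],"roll":0,"grip":65},
    {"xyz":[0,0,20],"roll":0,"grip":65},
    {"xyz":[0,0,0],"roll":0,"grip":65},
    {"xyz":[0,0,0],"roll":0,"grip":65},
  ],
)

```text
time_s: 11.28
position: [0.5714, 0.1355, 0.1749]
tcp_rot: [[-0.147, 0.989, -0.003], [0.989, 0.147, -0.0], [0.0, -0.003, -1.0]]
force: [0.4, -0.2, -0.0]
opening: 0.714
grasp_force: 0.0
```

move_arm(
  increments=[
    {"xyz":[0,0,20],"roll":0,"grip":65},
    {"xyz":[0,0,20],"roll":0,"grip":65},
    {"xyz":[0,0,16],"roll":0,"grip":65},
    {"xyz":[0,0,8],"roll":0,"grip":65},
    {"xyz":[0,0,0],"roll":0,"grip":65},
  ],
)

```text
time_s: 11.7
position: [0.572, 0.136, 0.1114]
tcp_rot: [[-0.148, 0.989, -0.001], [0.989, 0.148, -0.0], [0.0, -0.001, -1.0]]
force: [0.4, 0.2, 0.7]
opening: 0.654
grasp_force: 0.0
```

move_arm(
  increments=[
    {"xyz":[0,0,0],"roll":0,"grip":65},
    {"xyz":[0,0,0],"roll":0,"grip":0},
    {"xyz":[0,0,0],"roll":0,"grip":0},
    {"xyz":[0,0,0],"roll":0,"grip":0},
    {"xyz":[0,0,0],"roll":0,"grip":0},
  ],
)

```text
time_s: 12.12
position: [0.5725, 0.1364, 0.1124]
tcp_rot: [[-0.149, 0.989, 0.002], [0.989, 0.149, 0.0], [-0.0, 0.002, -1.0]]
force: [0.6, 0.7, 0.0]
opening: 0.43
grasp_force: 0.0
```

move_arm(
  increments=[
    {"xyz":[0,0,0],"roll":0,"grip":0},
    {"xyz":[0,0,0],"roll":0,"grip":0},
    {"xyz":[0,0,0],"roll":0,"grip":0},
    {"xyz":[0,0,0],"roll":0,"grip":0},
  ],
)

```text
time_s: 12.45
position: [0.5731, 0.1365, 0.1121]
tcp_rot: [[-0.149, 0.989, 0.002], [0.989, 0.149, 0.0], [-0.0, 0.002, -1.0]]
force: [1.6, 0.8, 2.7]
opening: 0.36
grasp_force: 30.0
```

move_arm(
  increments=[
    {"xyz":[-3,0,0],"roll":0,"grip":0},
    {"xyz":[-4,0,0],"roll":0,"grip":0},
    {"xyz":[-4,0,0],"roll":0,"grip":0},
    {"xyz":[-3,0,0],"roll":0,"grip":0},
    {"xyz":[0,0,0],"roll":0,"grip":0},
  ],
)

```text
time_s: 12.87
position: [0.575, 0.1251, 0.1121]
tcp_rot: [[-0.146, 0.989, 0.002], [0.989, 0.146, 0.005], [0.005, 0.003, -1.0]]
force: [1.5, 11.2, 2.2]
opening: 0.36
grasp_force: 30.0
```

move_arm(
  increments=[
    {"xyz":[0,0,0],"roll":0,"grip":0},
    {"xyz":[0,0,0],"roll":0,"grip":0},
  ],
)

```text
time_s: 13.03
position: [0.5749, 0.1256, 0.1121]
tcp_rot: [[-0.147, 0.989, 0.002], [0.989, 0.147, 0.005], [0.005, 0.003, -1.0]]
force: [2.3, 10.0, 2.6]
opening: 0.358
grasp_force: 30.0
```

move_arm(
  increments=[
    {"xyz":[-2,0,0],"roll":0,"grip":0},
    {"xyz":[-2,0,0],"roll":0,"grip":0},
    {"xyz":[-1,0,0],"roll":0,"grip":0},
    {"xyz":[0,0,0],"roll":0,"grip":0},
    {"xyz":[0,0,0],"roll":0,"grip":0},
  ],
)

```text
time_s: 13.45
position: [0.5756, 0.1213, 0.1121]
tcp_rot: [[-0.147, 0.989, 0.003], [0.989, 0.147, 0.007], [0.006, 0.003, -1.0]]
force: [2.1, 12.6, 3.1]
opening: 0.359
grasp_force: 30.0
```

move_arm(
  increments=[
    {"xyz":[0,0,-3],"roll":0,"grip":0},
    {"xyz":[0,0,-4],"roll":0,"grip":0},
    {"xyz":[-0.3,0,-4],"roll":0,"grip":0},
    {"xyz":[-0.3,0,-4],"roll":0,"grip":0},
    {"xyz":[-0.4,0,-5],"roll":0,"grip":0},
  ],
)

```text
time_s: 13.87
position: [0.5757, 0.1208, 0.1308]
tcp_rot: [[-0.147, 0.989, 0.002], [0.989, 0.147, 0.008], [0.007, 0.003, -1.0]]
force: [4.5, 11.9, -5.5]
opening: 0.358
grasp_force: 30.0
```

move_arm(
  increments=[
    {"xyz":[-0.6,0,-5],"roll":0,"grip":0},
    {"xyz":[-0.7,0,-5],"roll":0,"grip":0},
    {"xyz":[-0.9,0,-6],"roll":0,"grip":0},
    {"xyz":[-1.1,0,-6],"roll":0,"grip":0},
    {"xyz":[-1.3,0,-6],"roll":0,"grip":0},
  ],
)

```text
time_s: 14.28
position: [0.5764, 0.1164, 0.1593]
tcp_rot: [[-0.147, 0.989, 0.002], [0.989, 0.147, 0.008], [0.008, 0.003, -1.0]]
force: [3.7, 11.9, -3.1]
opening: 0.356
grasp_force: 30.0
```

move_arm(
  increments=[
    {"xyz":[-1.5,0,-6],"roll":0,"grip":0},
    {"xyz":[-1.6,0,-6],"roll":0,"grip":0},
    {"xyz":[-1.8,0,-6],"roll":0,"grip":0},
    {"xyz":[-2,0,-6],"roll":0,"grip":0},
    {"xyz":[-1.5,0,-4],"roll":0,"grip":0},
  ],
)

```text
time_s: 14.7
position: [0.5779, 0.108, 0.1878]
tcp_rot: [[-0.147, 0.989, 0.003], [0.989, 0.147, 0.009], [0.008, 0.004, -1.0]]
force: [3.9, 11.6, -1.5]
opening: 0.356
grasp_force: 30.0
```

move_arm(
  increments=[
    {"xyz":[0,0,0],"roll":0,"grip":0},
    {"xyz":[0,0,0],"roll":0,"grip":0},
    {"xyz":[0,0,0],"roll":0,"grip":0},
    {"xyz":[0,0,0],"roll":0,"grip":0},
  ],
)

```text
time_s: 15.03
position: [0.5778, 0.108, 0.1874]
tcp_rot: [[-0.147, 0.989, 0.003], [0.989, 0.147, 0.009], [0.008, 0.004, -1.0]]
force: [4.7, 12.1, -1.7]
opening: 0.359
grasp_force: 30.0
```

```bash
python3 - <<'E'
from h import *
s=bot.read_state(); print(s['position'],s['qvel'],s['force'],s['opening'],s['grasp_force'])
im,d=bot.capture('scene'); save(cv2.resize(im[110:290,140:390],None,fx=3,fy=3,interpolation=cv2.INTER_CUBIC),'e.png')
E
```

```text
[0.57781986 0.10803824 0.18742385] [ 0.00476226  0.08302353 -0.00086617  0.01460206 -0.03521731  0.02938406] [ 4.74591848 12.09039705 -1.72517602] 0.3586624938759668 30.00036320008803
```

View pics/e.png

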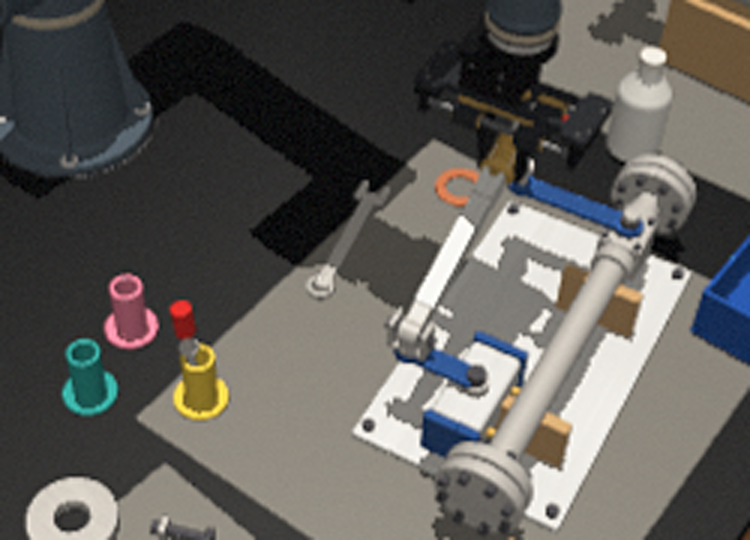

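The picture shows the link raised in the gripper at (490,180), the ball end clear, and the pin in the yellow cup at (185,330). The socket is about 95 mm above the ball and steady, so I hand in.

```bash
python3 -c "
from rig import bot
print(bot.hand_in())"
```

```text
the job is handed in; nothing more can be done
None
```

The job is handed in, though the verdict wasn't shown. The pin stands in the yellow cup, leaning slightly. The link is off the ball and held steady, its socket about 95 mm above the ball by my calculation from the gripper's lift.

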